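# Set the sealed glass standard in the inclined photometer and open its shutter

## Robot

A 7-joint arm with a two-finger parallel gripper is mounted at the origin on a cart in front of the work surface, level with it; the furniture and walls round the work are solid. World frame = base frame: x ahead of the robot, y to its left, z up, the work surface at z = 0. Lengths are in mm, angles in rad, forces in N, time in s.
With the tool pointing down it reaches from about 400 to 875 mm from the base axis. Payload 6.5 kg.
Tool frame: the origin (TCP) lies on the centre line of the jaws, within the pads' length; the fingertips stand 17 mm ahead of it and the grasp point (between the pads) lies 2 mm behind it; z points along the fingers, y is the line along which they close (so a half turn about z gives the same grasp; the last joint's range is limited). The gripper opens to 88 mm and grips with 3 to 60 N. Pads are 18 mm wide; open, the fingers measure 123 mm over their backs; the gripper's body (75 mm by 187 mm) begins 45 mm behind the grasp point.
Start: joints at [1.106, 0.536, -0.004, 1.538, 0.003, 1.067, -0.071], TCP at [252.399, -598.987, 255.716] pointing down, gripper open.
Joint ranges: [-2.7, 2.7], [-0.37, 2.16], [-1.27, 1.26], [0.24, 2.4], [-1.31, 4.45], [0.19, 1.91], [-2.76, 2.76]. Speed limits (rad/s): [2.39, 2.39, 3.14, 3.14, 3.14, 3.14, 3.14].

## Interface

Orientations are given as [roll, pitch, yaw] about the fixed x, y, z axes, in that order (R = Rz(yaw) Ry(pitch) Rx(roll)).
In Python, from workcell import arm gives the robot as it stands. The module is installed in compiled form; this text tells all that it offers.
- The arm moves only by the tool servo_tool, never from a script. Its argument "targets" is a list that holds one entry, the list of rows, each a list of 7 numbers: the shift along the world's x, y, z in cm, then the turn, a rotation vector about the world's x, y, z in degrees, then the opening, from 0 (shut) to 1 (fully open). In form: [[[tx, ty, tz, rx, ry, rz, fingers], ...]]. A call has 1 to 12 rows; each row is the pose to reach, as a shift and turn from the pose commanded when the call began; what a row does not reach only later rows make up. A row lasts 1/8 s, in which the tool goes at most 62.5 mm and 10.7 degrees, less where a joint would pass 70% of its speed; a pose out of reach is approached as far as the arm can. A call with a gripper value outside its range is refused whole. The fingers move at their own pace and stop on an object; "force" is the grip in N (left out, the last holds). Time passes only in rows, so rows that repeat a pose let the fingers close. It gives the time, the measured TCP pose, the force, the opening and the grip force at its end, in the units of the state.
- arm.get_obs(): the state, without advancing time (a new reading comes with each control period).
- arm.read_camera(name): name is "scene" or "top" or "wrist"; returns the picture (480x640x3 uint8, red, green, blue); there is no depth.
- arm.camera_params(name): a dict with "fx", "fy", "cx", "cy" (pixels), "D" ([k1, k2, p1, p2, k3] as OpenCV has them; the pictures are not rectified), "T" (4x4, takes a point from camera to world coordinates). Camera axes: x right, y down, z forward; pixel columns grow to the right and rows downward; lengths in mm; the calibration is good to about 2 mm. A picture is of the moment at which its call begins: read the wrist's pose just before it. camera_params takes no time and is no camera call; for the wrist camera it gives the pose at the moment of the call.
- arm.close_job(): hands the job in; it is judged then, once.
Trained networks look in the newest picture that a camera, given by its name, has taken for a name from the list of things; names that differ only in an ending like _2 or _b are one class to them, and where a whole thing is asked for, a point or a joint stands for the part that bears it (a point fixed in the world has none). Each returns a list of dicts, best first, with "score" (0 to 1); they miss things now and then, are a little off and sometimes report something else, mostly with a low value. They report only what shows in the picture. A call takes as long as a camera call. They do not tell look-alikes from the thing itself.
- arm.spot_in(camera, thing): "uv" ([column, row] in pixels, amid what is visible of it).
The state is a dict: "t": time; "joint_positions": joint angles; "joint_velocities": joint speeds; "joint_torque": joint torques, N m; "ee_pos": TCP position; "tool_rot": TCP orientation; "force": force on the tool from outside, world axes, zero at the start; "moment": the same for the moment, N m; "finger_gap": finger opening in mm; "finger_force": force on a finger pad.
Only numpy, scipy, OpenCV 4.12 (cv2) and the standard library are available. Lean on these libraries where they do the work, as an engineer would, in place of code of your own. Each camera call takes 0.05 s, during which the arm holds its last target. There are 200 camera calls.

## Task

Set the sealed glass standard in the photometer's sloping cell holder so that it can be zeroed: hold it only by its two ribbed frosted sides, lower it gently and seat it fully, with its clear faces in the light path between lamp and detector. Once it is in and you have let go, press the finger pad of the shutter all the way down so that the blade clears the light path; keep the shutter shut until then. Keep the standard from tipping over, and leave the glue bottle, hammer and pliers where they lie.

Things in the scene. Friction and masses are not known exactly. Their poses are not given: they have to be found in the camera images.
- cell_center (a point): centre (half-way up) of the loose sealed glass standard: upright square block 46 x 46 x 105 mm, 0.34 kg, standing on the bench, black foot and cap. The two faces across its x axis are the clear windows, those across its y axis are frosted and ribbed, to hold it by (46 mm grasp). z points up through the cap. A half turn about z makes no difference
- cell_windows: the two clear glass faces of the standard (an amber plate is seen through them); origin at the centre of its underside, axes as cell_center; not to be touched by the fingers. A 5 mm wide, 3 mm high metal rib on the cap runs from clear face to clear face
- cell_holder: square holder on the photometer's sloping deck, fixed; origin: centre of its inner floor (the seat). z: its axis, out of the mouth, leaning 30 deg from vertical toward the robot; x: along the light path, up the slope; y: level. Inside 50 x 50 mm, outside 66 x 66, mouth 50 mm over the seat with a 4 mm lead-in; the standard fits in four ways, two of them wrong, and stands 55 mm out when seated
- shutter (a joint): angle of the shutter rocker (rad): 0 = shut, blade in front of the lamp; 0.8 = fully open at its stop, blade lifted clear. It grows as the finger pad is pressed down, stays where it is left, and takes about 2 N at the pad
- shutter_pad (a point): centre of the upper face of the shutter's black finger pad (26 mm along the light path, 30 mm along the lever, 7 mm thick), beside the deck on the holder's -y side, 64 mm from shutter_hinge; press it along the holder's -z: it swings about 50 mm, from 0.4 rad above to 0.4 rad below the deck's direction
- shutter_hinge (a point): pivot of the shutter rocker; its axis is the holder's x axis. It is 40, -40, 25 mm from the seat in the holder's axes
- glue_bottle: yellow glue bottle with red nozzle, 38 mm wide, 123 mm tall, standing on the bench, loose bystander; origin at the centre of its underside
- tack_hammer: small hammer lying behind the photometer, 245 mm long, 25 mm high, loose bystander; origin under its middle
- small_pliers: small pliers with red handles lying near the bench's front edge, 132 mm long, 13 mm high, loose bystander; origin under their middle
- lamp_top (a point): top centre of the lamp housing, up the slope from the holder (46 mm along x, 64 mm wide, its top 52 mm over the seat); a like detector housing, 40 mm high over the seat, stands down the slope. Holder front and rear walls have an 18 mm slot for the light. The deck is 120 mm wide, its top 6 mm under the seat
Mind the look-alikes: they are no part of the job. Several things look just like the part that bears cell_center: the one meant starts farthest to the robot's right.

How it is judged:
By the outcome, as a careful person would: the job done as asked, in the order asked, and still so for the second after the job is handed in, with the robot touching nothing.
It also fails if it takes over 48 s, if anything falls off the work surface, if the arm or the gripper's body presses on something with over 40 N, if the wrist force passes 120 N, or if a joint passes its speed limit or range.

## Working session

There is one attempt and no reset: what is moved stays moved. The work goes in short steps, Python scripts to look and compute and a tool call to move; the robot and the scene stay as the last step left them, time stands still between calls to the robot, and variables do not carry over. Pictures are saved under pics/ and viewed, at most 10 in all, crops included, and the job is handed in when it is done.

Besides the shell and the picture viewer there is one more tool, called after "Request:" as name(argument=value, ...) on one line, values as JSON. servo_tool: Moves the arm, as the interface text tells. Its arguments: {"type":"object","properties":{"targets":{"type":"array","items":{"type":"array","items":{"type":"array","items":{"type":"number"}}}},"force":{"type":"number"}},"required":["targets"]}

```bash
mkdir -p pics; cat > h.py <<'E'
import numpy as np, cv2
from workcell import arm
def cam(n):
    p=arm.camera_params(n); K=np.array([[p['fx'],0,p['cx']],[0,p['fy'],p['cy']],[0,0,1.]])
    return K,np.array(p['D'],float),np.array(p['T'],float)
def ray(c,uv):
    K,D,T=c; q=cv2.undistortPoints(np.array([[uv]],float),K,D)[0,0]
    d=T[:3,:3]@np.array([q[0],q[1],1]); return T[:3,3],d/np.linalg.norm(d)
def atz(c,uv,z):
    o,d=ray(c,uv); return o+d*(z-o[2])/d[2]
def tri(obs):
    A=np.zeros((3,3));b=np.zeros(3)
    for c,uv in obs:
        o,d=ray(c,uv);P=np.eye(3)-np.outer(d,d);A+=P;b+=P@o
    x=np.linalg.solve(A,b)
    return x,[np.linalg.norm(np.cross(x-ray(c,uv)[0],ray(c,uv)[1])) for c,uv in obs]
def proj(c,X):
    K,D,T=c; Ti=np.linalg.inv(T); r,_=cv2.Rodrigues(Ti[:3,:3])
    return cv2.projectPoints(np.array(X,float).reshape(-1,1,3),r,Ti[:3,3],K,D)[0][:,0]
def snap(n,f):
    im=arm.read_camera(n); cv2.imwrite('pics/'+f,im[:,:,::-1]); return im
E
python3 - <<'E'
from h import *
np.set_printoptions(precision=1,suppress=True)
print(arm.get_obs()['t'])
for n in('scene','top'):
    snap(n,n+'0.png'); print(n,cam(n)[2],cam(n)[0][0])
    for th in('cell_center','cell_holder','shutter_pad','shutter_hinge','lamp_top','cell_windows','glue_bottle'):
        print(th,[(np.round(d['uv']),round(d['score'],2)) for d in arm.spot_in(n,th)])
print(arm.get_obs())
E
```

```text
0.0
scene [[  -0.9   -0.4    0.3  126.5]
 [  -0.5    0.6   -0.6  857.1]
 [   0.    -0.7   -0.7 1002.1]
 [   0.     0.     0.     1. ]] [479.9   0.  315.8]
cell_center [(array([224., 312.]), 0.97), (array([312., 318.]), 0.69)]
cell_holder [(array([336., 213.]), 0.89), (array([254., 275.]), 0.2)]
shutter_pad [(array([357., 176.]), 0.43)]
shutter_hinge [(array([356., 179.]), 0.67), (array([332., 211.]), 0.52)]
lamp_top [(array([334., 213.]), 0.61)]
cell_windows [(array([307., 325.]), 0.67), (array([220., 321.]), 0.53), (array([315., 317.]), 0.24)]
glue_bottle [(array([258., 275.]), 0.82)]
top [[  -0.    -1.     0.2  378.3]
 [  -1.     0.    -0.    83.4]
 [  -0.    -0.2   -1.  1222.2]
 [   0.     0.     0.     1. ]] [509.8   0.  325.6]
cell_center [(array([188., 222.]), 0.88), (array([228., 305.]), 0.74)]
cell_holder []
shutter_pad [(array([404., 254.]), 0.58)]
shutter_hinge [(array([403., 254.]), 0.85)]
lamp_top [(array([360., 255.]), 0.97), (array([436., 334.]), 0.34)]
cell_windows [(array([198., 221.]), 0.56)]
glue_bottle [(array([250., 221.]), 0.52)]
{'t': 0.8, 'joint_positions': array([ 1.1,  0.5, -0. ,  1.5,  0. ,  1.1, -0.1]), 'joint_velocities': array([ 0., -0.,  0., -0.,  0., -0., -0.]), 'joint_torque': array([ -0. , -57.1,   1. , -25.2,  -0.1,   0. ,   0. ]), 'ee_pos': array([ 252.4, -599. ,  255.7]), 'tool_rot': array([ 3.1, -0. ,  0.4]), 'force': array([-0.1, -0.4, -0.1]), 'moment': array([-0., -0.,  0.]), 'finger_force': 0.0, 'finger_gap': 88.59341610146535}
```

View pics/scene0.png

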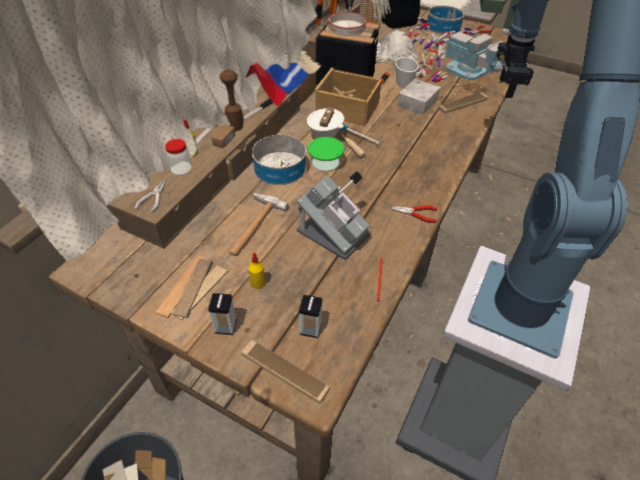

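View pics/top0.png

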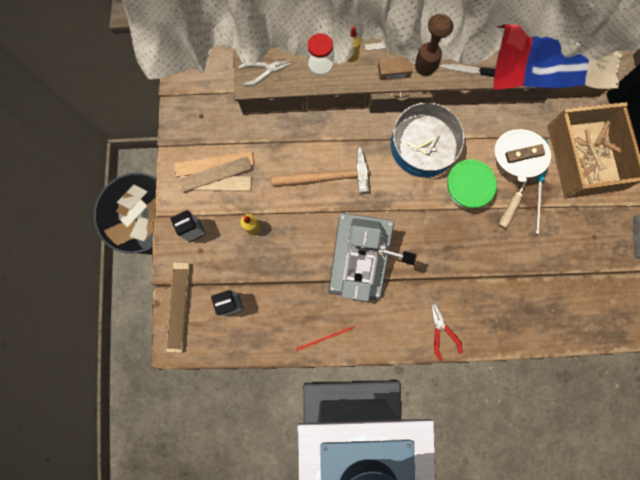

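The scene camera (looking from the robot's left) shows two identical standards, at (224,312) and (310,316). In the top view, where columns run toward the robot's right, they are at (188,222) and (228,305). The one at top (228,305) is farther right, so I'll check it, and the rest of the bench, in close crops.

```bash
python3 - <<'E'
from h import *
np.set_printoptions(precision=1,suppress=True)
s,t=cam('scene'),cam('top')
print('A',tri([(s,(224,312)),(t,(188,222))]),'B',tri([(s,(311,317)),(t,(228,304))]))
a=cv2.imread('pics/scene0.png');b=cv2.imread('pics/top0.png')
r=lambda i,x,y,w,h,W,H:cv2.resize(i[y:y+h,x:x+w],(W,H),interpolation=cv2.INTER_CUBIC)
A=r(a,285,285,50,60,250,300);B=r(b,200,280,55,50,330,300);C=r(b,320,205,100,105,286,300)
D=r(a,290,165,80,100,240,300);E=r(a,390,10,140,90,467,300)
cv2.imwrite('pics/c1.png',np.vstack([np.hstack([A,B])[:, :580],np.hstack([D,C,np.zeros((300,54,3),np.uint8)])]))
E
```

```text
A (array([621.4, 403. ,  52.3]), [np.float64(5.843677640958081), np.float64(5.8436776409578375)]) B (array([432.4, 310.3,  45.5]), [np.float64(0.08965461250575583), np.float64(0.08965461250579716)])
```

View pics/c1.png

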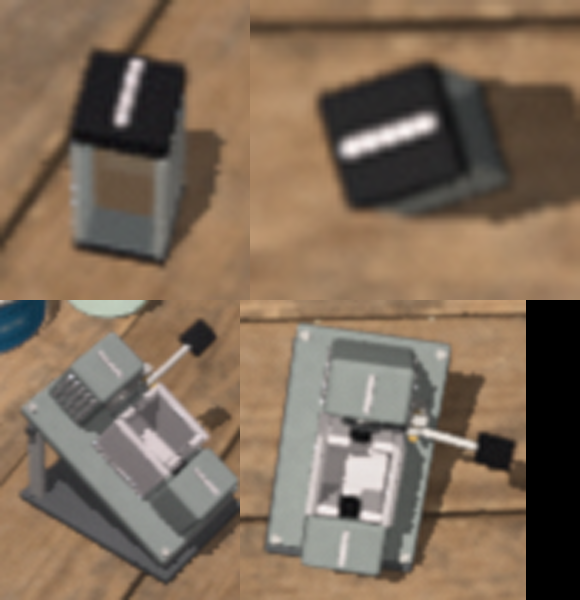

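The close crop confirms B (top 228,305). Its clear window faces the robot's left and its rib runs roughly along world y. B is at y=310 against y=403 for A, so B is the one to use. The holder mouth is at about (360,266) in the top view. Next I'll look at it with the wrist camera.

Request:
servo_tool(targets=[[[2, 4, 2, 0, 0, 0, 1], [5, 10, 4, 0, 0, 0, 1], [8, 16, 6, 0, 0, 0, 1], [11, 22, 8, 0, 0, 0, 1], [14, 28, 10, 0, 0, 0, 1], [17, 34, 12, 0, 0, 0, 1], [19, 40, 14, 0, 0, 0, 1], [21, 45, 15, 0, 0, 0, 1], [22, 49, 15, 0, 0, 0, 1], [22, 50, 15, 0, 0, 0, 1], [22, 50, 15, 0, 0, 0, 1]]])

```text
t: 2.17
ee_pos: [472.7, -97.5, 406.0]
tool_rot: [3.141, -0.0, 0.402]
force: [0.6, -1.7, 0.7]
finger_gap: 88.1
finger_force: 0.0
```

```bash
python3 - <<'E'
from h import *
np.set_printoptions(precision=2,suppress=True)
o=arm.get_obs();print(o['t'],o['ee_pos'],o['tool_rot'],o['joint_positions'])
c=cam('wrist');np.save('w1.npy',np.array(c,dtype=object),allow_pickle=True);snap('wrist','w1.png');print(c)
for th in('cell_center','cell_holder','shutter_pad','shutter_hinge','lamp_top'):
    print(th,[(np.round(d['uv']),round(d['score'],2)) for d in arm.spot_in('wrist',th)])
E
```

```text
2.175 [472.65 -97.45 405.98] [ 3.14 -0.    0.4 ] [ 0.4   0.13 -0.32  1.75  0.04  1.27 -1.1 ]
(array([[414.05,   0.  , 318.99],
       [  0.  , 414.05, 237.9 ],
       [  0.  ,   0.  ,   1.  ]]), array([0.02, 0.  , 0.  , 0.  , 0.  ]), array([[  0.39,  -0.88,  -0.27, 541.98],
       [ -0.92,  -0.38,  -0.11, -68.26],
       [ -0.  ,   0.29,  -0.96, 533.7 ],
       [  0.  ,   0.  ,   0.  ,   1.  ]]))
cell_center [(array([ 3., 73.]), 0.62)]
cell_holder [(array([254.,  87.]), 0.82)]
shutter_pad [(array([326., 134.]), 0.66)]
shutter_hinge [(array([324., 136.]), 0.89)]
lamp_top [(array([256.,  86.]), 0.56)]
```

View pics/w1.png

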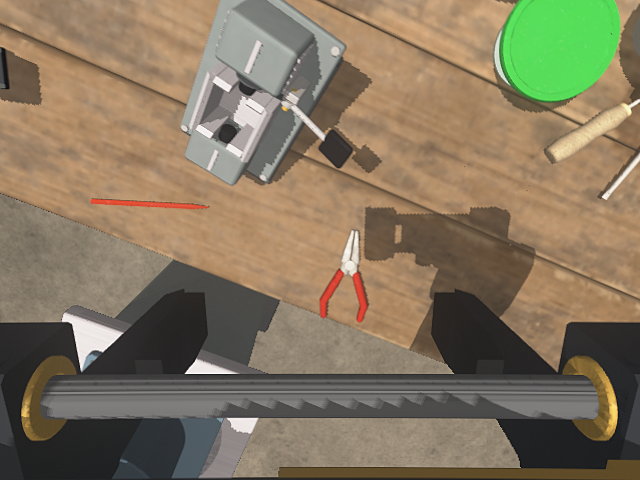

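The wrist view shows the holder mouth at (232,112), the lamp top at (262,38), the detector at (220,150), the pad at (336,149), and part of B at the left edge (3,73). I'll centre the holder for a second view.

Request:
servo_tool(targets=[[[2, 4, 0, 0, 0, 0, 1], [4, 8, 0, 0, 0, 0, 1], [6, 12, 0, 0, 0, 0, 1], [8, 15, 0, 0, 0, 0, 1], [9, 17, 0, 0, 0, 0, 1], [9, 17, 0, 0, 0, 0, 1]]])

```text
t: 3.22
ee_pos: [562.6, 71.8, 405.2]
tool_rot: [-3.141, 0.0, 0.401]
force: [-0.0, 0.1, 0.6]
finger_gap: 87.8
finger_force: 0.0
```

```bash
python3 - <<'E'
from h import *
np.set_printoptions(precision=2,suppress=True)
o=arm.get_obs();print(o['t'],o['ee_pos'],o['joint_velocities'])
c=cam('wrist');np.save('w2.npy',np.array(c,dtype=object),allow_pickle=True);snap('wrist','w2.png')
for th in('cell_center','cell_holder','shutter_pad','shutter_hinge','lamp_top'):
    print(th,[(np.round(d['uv']),round(d['score'],2)) for d in arm.spot_in('wrist',th)])
im=cv2.imread('pics/w2.png');print(atz(c,(320,240),100))
cv2.imwrite('pics/w2.png',cv2.resize(im[:300,:400],(800,600),interpolation=cv2.INTER_CUBIC))
E
```

```text
3.225 [562.6   71.84 405.25] [ 0.03 -0.02  0.03  0.02  0.01  0.    0.02]
cell_center [(array([52., 17.]), 0.92), (array([ 83., 201.]), 0.66)]
cell_holder [(array([365., 224.]), 0.68)]
shutter_pad [(array([436., 281.]), 0.96)]
shutter_hinge [(array([435., 280.]), 0.62), (array([365., 224.]), 0.58)]
lamp_top [(array([365., 224.]), 0.88)]
[509.08  48.12 100.  ]
```

View pics/w2.png

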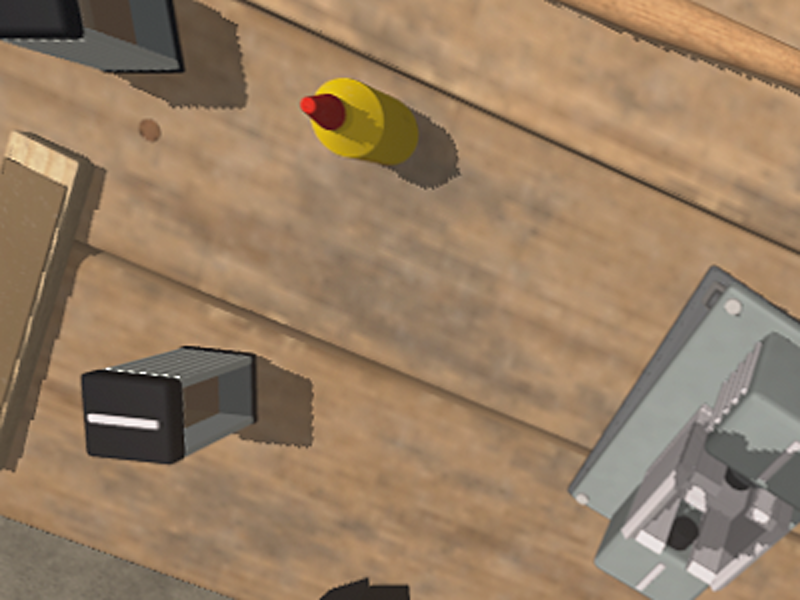

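The view (2x crop) shows B's cap corners at about (82,375), (183,380), (183,462) and (86,455). Its rib points to the clear window, and the ribbed sides are above and below. The photometer is at the right. I'll zoom in on it from both wrist places to fit its pose.

```bash
python3 - <<'E'
from h import *
np.set_printoptions(precision=1,suppress=True)
c2=np.load('w2.npy',allow_pickle=True);c2=tuple(np.array(x,float) for x in c2)
for s in [(41.5,187.5),(91,190),(91,231),(43.5,227.5),(45,209),(79,212)]: print(atz(c2,s,105))
im=snap('wrist','w2full.png')[:,:,::-1]
a=cv2.imread('pics/w1.png')
z=lambda i,x,y:cv2.resize(i[y:y+200,x:x+133],(400,600),interpolation=cv2.INTER_CUBIC)
cv2.imwrite('pics/z.png',np.hstack([z(im,285,125),cv2.resize(a[0:195,175:361],(400,419),interpolation=cv2.INTER_CUBIC)[:600].repeat(1,0) if 0 else np.vstack([cv2.resize(a[0:195,175:365],(400,410),interpolation=cv2.INTER_CUBIC),np.zeros((190,400,3),np.uint8)])]))
E
```

```text
[450.5 335.7 105. ]
[467.7 288.6 105. ]
[424.2 277.9 105. ]
[408.6 324.7 105. ]
[429.2 327.6 105. ]
[439.8 294.5 105. ]
```

View pics/z.png

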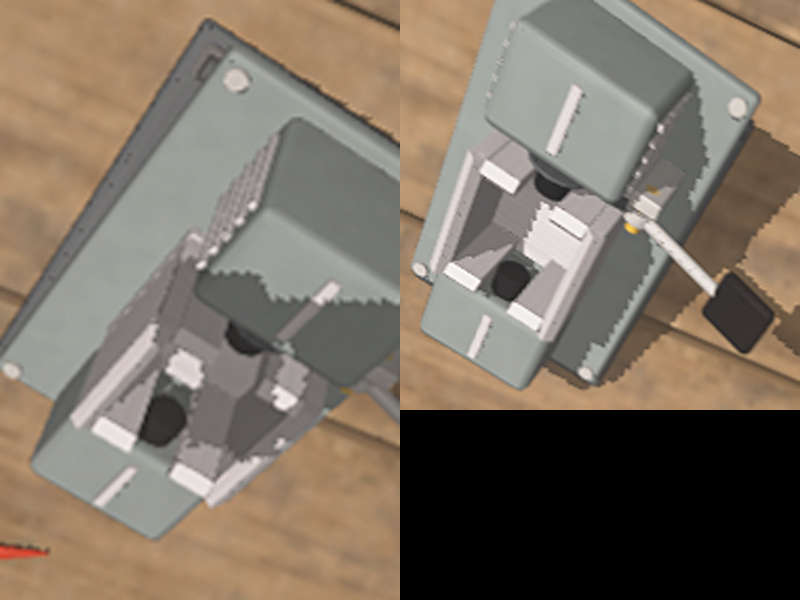

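Both zooms show the lamp and detector top marks, the four white mouth patches, the deck screws and the pad. I'll fit the holder pose from these over the wrist and top views.

```bash
cat > fit.py <<'E'
from h import *
from scipy.optimize import least_squares
np.set_printoptions(precision=1,suppress=True)
ld=lambda f:tuple(np.array(x,float) for x in np.load(f,allow_pickle=True))
c1,c2,t,s=ld('w1.npy'),ld('w2.npy'),cam('top'),cam('scene')
a1=lambda x,y:((x-400)/2.105+175,y/2.105)
a2=lambda x,y:(x/3+285,y/3+125)
tp=lambda x,y:(320+(x-240)/2.86,205+(y-300)/2.86)
sc=lambda x,y:(290+x/3,165+(y-300)/3)
def frame(q):
    f=q[3];C,S=np.cos(f),np.sin(f);k=np.pi/6;a,b=np.cos(k),np.sin(k)
    return np.array([[a*C,-S,-b*C],[a*S,C,-b*S],[b,0,a]]),q[:3]
# names -> model point given params p
def model(p):
    l1,l2,d1,d2,sx1,sx2,sy,px,py,pz,dx=p
    return dict(L1=(l1,0,52),L2=(l2,0,52),D1=(d1,0,40),D2=(d2,0,40),
     A=(sx1,sy,-6),B=(sx1,-sy,-6),Cc=(sx2,sy,-6),Dd=(sx2,-sy,-6),
     P1=(px,py,pz),P2=(px,-py,pz),P3=(-px,py,pz),P4=(-px,-py,pz),
     pad=(40,-40-64*np.cos(.4),25+64*np.sin(.4)))
O=[]
for c,m,d in[(c1,a1,dict(pad=(740,308),L1=(577,90),L2=(553,150),D1=(487,320),D2=(474,353),B=(737,107),Cc=(420,270),Dd=(587,373),P1=(500,178),P2=(568,222),P3=(460,275),P4=(523,315))),
 (c2,a2,dict(A=(236,80),Cc=(12,370),L1=(335,287),L2=(285,335),D1=(130,472),D2=(98,503),P1=(183,366),P2=(283,388),P3=(115,434),P4=(193,478))),
 (t,tp,dict(pad=(495,450),L1=(372,375),L2=(366,415),D1=(347,530),D2=(344,560),A=(304,335),B=(445,355),Cc=(272,548),Dd=(404,562))),
 (s,sc,dict(pad=(197,337)))]:
    O.append((c,list(d),np.array([m(*v) for v in d.values()])))
def res(q,full=False):
    R,o=frame(q);M=model(q[4:]);r=[]
    for c,n,uv in O: r.append((proj(c,[R@np.array(M[k])+o for k in n])-uv))
    if full:
        for (c,n,_),x in zip(O,r): print({k:np.round(v,1).tolist() for k,v in zip(n,x)})
    return np.concatenate([x.ravel() for x in r])
q=least_squares(res,[510,10,110,0,75,45,-45,-70,100,-85,52,29,17,48,0],loss='soft_l1').x
res(q,True);R,o=frame(q);print(np.round(q,3).tolist());print(R)
np.save('q.npy',q)
M=model(q[4:]);print('pad',R@M['pad']+o,'mouth',R@[0,0,50]+o)
E
python3 fit.py
```

```text
{'pad': [-2.0, 0.5], 'L1': [-0.2, 0.2], 'L2': [-0.4, 0.1], 'D1': [0.1, 0.2], 'D2': [-0.4, 0.3], 'B': [0.2, 0.6], 'Cc': [-0.4, 0.3], 'Dd': [-0.4, 0.8], 'P1': [-0.6, -0.3], 'P2': [-0.3, 0.1], 'P3': [1.0, 0.5], 'P4': [0.7, 0.1]}
{'A': [0.4, -0.2], 'Cc': [0.4, 0.0], 'L1': [0.4, -0.6], 'L2': [0.0, 0.2], 'D1': [0.9, -0.6], 'D2': [1.6, -1.0], 'P1': [5.5, -5.9], 'P2': [-0.3, 3.7], 'P3': [1.1, 0.1], 'P4': [0.6, 0.6]}
{'pad': [-1.7, -0.5], 'L1': [-1.3, 0.5], 'L2': [-1.1, -1.3], 'D1': [-1.5, 1.6], 'D2': [-2.0, 1.1], 'A': [-1.3, 0.0], 'B': [-2.3, -0.3], 'Cc': [-0.0, -2.5], 'Dd': [-0.4, -1.0]}
{'pad': [-1.0, -0.2]}
[526.094, 5.641, 75.777, -0.165, 84.115, 56.436, -52.197, -77.233, 90.176, -88.437, 54.114, 28.986, 16.959, 48.624, 0.0]
[[ 0.9  0.2 -0.5]
 [-0.1  1.   0.1]
 [ 0.5  0.   0.9]]
pad [519.4 -93.6 139. ] mouth [501.4   9.7 119.1]
```

Request:
servo_tool(targets=[[[-1, 2, -1, 0, 0, 8, 1], [-2, 5, -3, 0, 0, 17, 1], [-4, 8, -5, 0, 0, 26, 1], [-5, 11, -7, 0, 0, 35, 1], [-7, 14, -9, 0, 0, 44, 1], [-9, 17, -11, 0, 0, 53, 1], [-10, 20, -12, 0, 0, 62, 1], [-11.5, 22, -13, 0, 0, 71, 1], [-12.5, 23.5, -14, 0, 0, 79, 1], [-12.5, 23.5, -14, 0, 0, 84, 1], [-12.5, 23.5, -14, 0, 0, 84, 1]]])

```text
t: 4.95
ee_pos: [437.6, 305.6, 265.7]
tool_rot: [-3.142, 0.0, 1.864]
force: [-0.1, 0.4, -0.2]
finger_gap: 88.2
finger_force: 0.0
```

```bash
sed -i 's/P1=(183,366),P2=(283,388),//' fit.py; python3 fit.py|tail -6; python3 - <<'E'
from h import *
np.set_printoptions(precision=2,suppress=True)
o=arm.get_obs();print(o['t'],o['ee_pos'],o['tool_rot'],o['joint_positions'])
c=cam('wrist');np.save('w3.npy',np.array(c,dtype=object),allow_pickle=True);im=snap('wrist','w3.png')
p=proj(c,[437,307,105])[0].astype(int);print(p)
x,y=np.clip(p-[100,75],0,[440,330]);print(x,y)
cv2.imwrite('pics/w3c.png',cv2.resize(im[y:y+150,x:x+200,::-1],(800,600),interpolation=cv2.INTER_CUBIC))
E
```

```text
{'pad': [-1.0, -0.2]}
[526.288, 5.552, 75.928, -0.166, 83.879, 56.204, -52.427, -77.467, 89.934, -88.694, 54.107, 29.09, 16.929, 48.791, 0.0]
[[ 0.9  0.2 -0.5]
 [-0.1  1.   0.1]
 [ 0.5  0.   0.9]]
pad [519.5 -93.6 139.2] mouth [501.6   9.7 119.2]
4.95 [437.56 305.63 265.7 ] [-3.14  0.    1.86] [-0.08  0.44 -0.78  1.8   0.35  1.05 -0.71]
[318 219]
218 144
```

View pics/w3c.png

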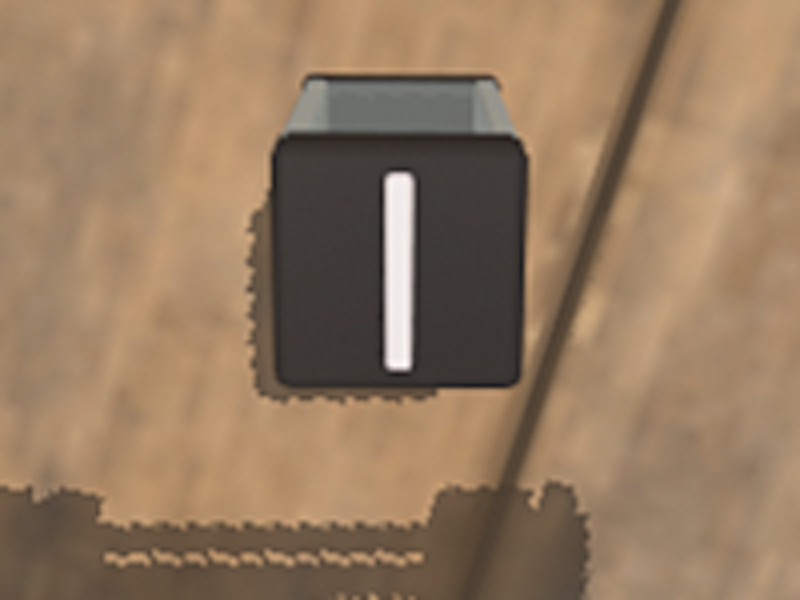

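Exactly aligned: the rib is vertical in the crop at x=399, and the cap is at (274..525, 133..385) in it. Next I'll compute its centre and the placing poses.

```bash
cat > plan.py <<'E'
from h import *
from scipy.spatial.transform import Rotation as Ro
from fit import frame
E
python3 - <<'E' | tail -9
from fit import *
from scipy.spatial.transform import Rotation as Ro
c3=ld('w3.npy')
f=lambda x,y:(218+x/4,144+y/4)
P=[atz(c3,f(*v),105) for v in[(273,133),(526,133),(522,386),(276,386)]]
for v in P: print(v)
print('centre',np.mean(P,0), 'tri', tri([(c2,(66.8,209)),(c3,f(399.5,259.5))]))
q=np.load('q.npy');R,o=frame(q)
yaw=1.864
R0=Ro.from_euler('xyz',[-np.pi,0,yaw]).as_matrix()
for sgn in(1,-1):
    Rt=np.c_[sgn*R[:,0],-sgn*R[:,1],-R[:,2]]
    print(sgn,np.linalg.det(Rt),'rotvec deg',np.degrees(Ro.from_matrix(Rt@R0.T).as_rotvec()))
print('TCP seated',R@[0,0,74]+o,' +60',R@[0,0,134]+o,'z',R[:,2],'x',R[:,0],'y',R[:,1])
E
```

```text
pad [519.5 -93.6 139.2] mouth [501.6   9.7 119.2]
[407.  329.3 105. ]
[449.2 342.  105. ]
[462.7 297.9 105. ]
[419.8 285.  105. ]
centre [434.7 313.6 105. ] tri (array([434.6, 311.6,  95.9]), [np.float64(0.7340047695297416), np.float64(0.7340047695298461)])
1 0.9999999999999999 rotvec deg [  26.8  -23.6 -113.2]
-1 0.9999999999999999 rotvec deg [-20.9 -23.7  62.2]
TCP seated [489.8  11.7 140. ]  +60 [460.2  16.6 192. ] z [-0.5  0.1  0.9] x [ 0.9 -0.1  0.5] y [0.2 1.  0. ]
```

Request:
servo_tool(targets=[[[-0.2, 0.5, -4, 0, 0, 0, 1], [-0.2, 0.5, -8, 0, 0, 0, 1], [-0.2, 0.5, -12, 0, 0, 0, 1], [-0.2, 0.5, -15, 0, 0, 0, 1], [-0.2, 0.5, -17.5, 0, 0, 0, 1], [-0.2, 0.5, -19, 0, 0, 0, 1], [-0.2, 0.5, -19, 0, 0, 0, 1], [-0.2, 0.5, -19, 0, 0, 0, 0.3], [-0.2, 0.5, -19, 0, 0, 0, 0.3], [-0.2, 0.5, -19, 0, 0, 0, 0.3], [-0.2, 0.5, -19, 0, 0, 0, 0.3], [-0.2, 0.5, -19, 0, 0, 0, 0.3]]], force=25)

```text
t: 6.5
ee_pos: [435.3, 311.0, 75.8]
tool_rot: [-3.142, 0.0, 1.865]
force: [-1.1, 0.2, 2.4]
finger_gap: 46.2
finger_force: 25.0
```

Request:
servo_tool(targets=[[[0, 0, 2, 0, 0, 0, 0.3], [0, 0, 6, 0, 0, 0, 0.3], [0, 0, 11, 0, 0, 0, 0.3], [0, -2, 15, -1, -1.2, 3, 0.3], [0, -5, 16, -3.5, -4, 10.4, 0.3], [0.2, -9, 16.5, -6, -6.8, 17.8, 0.3], [0.3, -13, 16.5, -8.5, -9.6, 25.3, 0.3], [0.4, -17, 16.5, -11, -12.5, 32.7, 0.3], [0.6, -21, 16, -13.5, -15.3, 40.2, 0.3], [0.8, -25, 15.5, -16, -18.1, 47.6, 0.3], [0.9, -28, 15, -18.5, -21, 55.1, 0.3], [0.9, -29.2, 14.4, -20.9, -23.7, 62.2, 0.3]]])

```text
t: 8.0
ee_pos: [440.2, 19.4, 216.1]
tool_rot: [-3.132, 0.473, 2.905]
force: [-0.1, -0.1, -4.7]
finger_gap: 45.7
finger_force: 25.0
```

Request:
servo_tool(targets=[[[0, 0, 0, 0, 0, 0, 0.3], [0, 0, 0, 0, 0, 0, 0.3]]])

```text
t: 8.25
ee_pos: [442.4, 24.3, 217.0]
tool_rot: [-3.141, 0.472, 2.903]
force: [0.3, -0.3, -3.5]
finger_gap: 45.7
finger_force: 25.0
```

```bash
python3 - <<'E'|tail -8
from fit import *
from scipy.spatial.transform import Rotation as Ro
np.set_printoptions(precision=2,suppress=True)
ob=arm.get_obs();print(ob['t'],ob['ee_pos'],ob['tool_rot'],ob['joint_positions'],ob['force'],ob['finger_gap'])
q=np.load('q.npy');R,o=frame(q);Rt=np.c_[-R[:,0],R[:,1],-R[:,2]]
Rm=Ro.from_euler('xyz',ob['tool_rot']).as_matrix()
print('rot left',np.degrees(Ro.from_matrix(Rt@Rm.T).as_rotvec()),'in holder',R.T@(ob['ee_pos']-o))
c=cam('wrist');np.save('w4.npy',np.array(c,dtype=object),allow_pickle=True)
snap('wrist','w4.png')
E
```

```text
{'pad': [-1.0, -0.2]}
[526.288, 5.552, 75.928, -0.166, 83.879, 56.204, -52.427, -77.467, 89.934, -88.694, 54.107, 29.09, 16.929, 48.791, 0.0]
[[ 0.9  0.2 -0.5]
 [-0.1  1.   0.1]
 [ 0.5  0.   0.9]]
pad [519.5 -93.6 139.2] mouth [501.6   9.7 119.2]
8.25 [442.44  24.33 216.97] [-3.14  0.47  2.9 ] [ 0.57  0.17 -0.95  2.38  1.04  0.46  0.09] [ 0.26 -0.25 -3.55] 45.67472215033296
rot left [-0.58 -2.89  4.17] in holder [ -3.78   4.68 165.05]
```

View pics/w4.png

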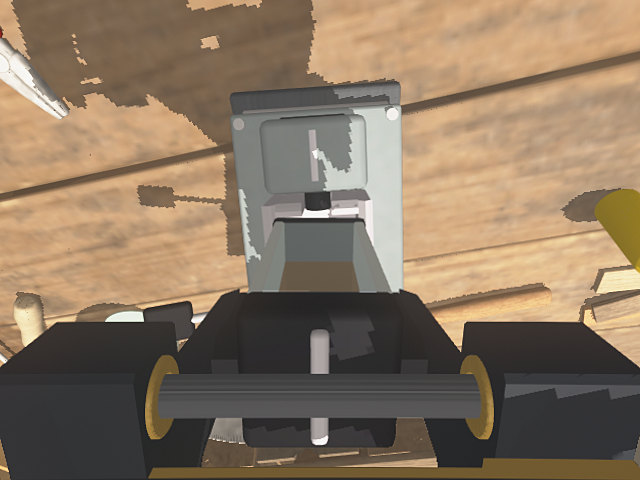

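The wrist view shows the standard with a clear window facing the camera, on line with the holder (317,205) and the detector mark (312,150). Joint 4 is near its limit here, so I'll go on along the axis where there is more room.

Request:
servo_tool(targets=[[[0.8, -0.4, -1.2, -0.3, -1.5, 2.1, 0.3], [1.7, -0.7, -2.4, -0.6, -2.9, 4.2, 0.3], [1.7, -0.7, -2.4, -0.6, -2.9, 4.2, 0.3], [1.7, -0.7, -2.4, -0.6, -2.9, 4.2, 0.3]]])

```text
t: 8.8
ee_pos: [461.6, 18.7, 193.4]
tool_rot: [-3.14, 0.52, 2.98]
force: [-0.1, 0.3, -3.1]
finger_gap: 45.6
finger_force: 25.0
```

```bash
cat > st.py <<'E'
from h import *
from scipy.spatial.transform import Rotation as Ro
np.set_printoptions(precision=2,suppress=True)
ob=arm.get_obs();print(ob['t'],ob['ee_pos'],ob['joint_positions'],ob['force'],ob['finger_gap'])
q=np.load('q.npy');f=q[3];R=Ro.from_euler('zy',[f,-np.pi/6]).as_matrix() if 0 else None
C,S=np.cos(f),np.sin(f);a,b=np.cos(np.pi/6),.5
R=np.array([[a*C,-S,-b*C],[a*S,C,-b*S],[b,0,a]]);o=q[:3]
Rt=np.c_[-R[:,0],R[:,1],-R[:,2]]
Rm=Ro.from_euler('xyz',ob['tool_rot']).as_matrix()
H=R.T@(ob['ee_pos']-o)
print('rot left',np.degrees(Ro.from_matrix(Rt@Rm.T).as_rotvec()),'in holder',H,'z',R[:,2])
E
python3 st.py
```

```text
8.8 [461.57  18.74 193.35] [ 0.84  0.43 -1.27  2.39  1.48  0.64 -0.18] [-0.12  0.28 -3.09] 45.56828232089317
rot left [ 0.05 -0.23 -0.17] in holder [  1.55   2.33 134.7 ] z [-0.49  0.08  0.87]
```

```bash
sed 's/^ (s,sc/ (ld("w4.npy"),lambda x,y:(x,y),dict(D2=(312,130),D1=(314,180),Cc=(392,114),Dd=(238,124))),\n&/; s/^np.save.*//' fit.py > fit4.py; python3 fit4.py
python3 - <<'E'
from fit import *
q=np.load('q.npy');R,o=frame(q);M=model(q[4:]);c=ld('w4.npy')
print('pred old fit',{k:proj(c,R@M[k]+o)[0] for k in('D2','D1','Cc','Dd')})
E
```

```text
{'pad': [-2.3, 1.6], 'L1': [-0.7, -0.3], 'L2': [-1.1, -0.2], 'D1': [0.3, -2.1], 'D2': [-1.2, 0.4], 'B': [0.0, 0.3], 'Cc': [-0.5, -1.5], 'Dd': [-0.1, -0.6], 'P1': [-0.6, -0.7], 'P2': [-0.4, -0.2], 'P3': [0.8, 0.3], 'P4': [0.5, -0.1]}
{'A': [1.1, 0.4], 'Cc': [1.3, -0.5], 'L1': [1.0, 0.5], 'L2': [0.5, 1.3], 'D1': [2.4, -1.0], 'D2': [1.6, 0.0], 'P3': [1.3, 0.3], 'P4': [0.7, 0.8]}
{'pad': [-1.5, -0.4], 'L1': [-1.1, 0.3], 'L2': [-1.0, -1.5], 'D1': [-1.2, -0.0], 'D2': [-2.0, 0.9], 'A': [-1.1, -0.2], 'B': [-2.2, -0.5], 'Cc': [0.2, -3.8], 'Dd': [-0.2, -2.3]}
{'D2': [-0.8, 0.3], 'D1': [0.3, -1.4], 'Cc': [-0.0, -0.9], 'Dd': [-0.7, -0.6]}
{'pad': [-0.6, -0.9]}
[525.448, 5.739, 78.862, -0.167, 84.716, 57.079, -47.679, -76.129, 90.671, -84.54, 53.837, 28.999, 16.906, 46.658, 0.0]
[[ 0.9  0.2 -0.5]
 [-0.1  1.   0.1]
 [ 0.5  0.   0.9]]
pad [518.6 -93.4 142.1] mouth [500.8   9.9 122.2]
{'pad': [-1.9, 0.5], 'L1': [-0.1, 0.3], 'L2': [-0.4, 0.1], 'D1': [0.1, 0.2], 'D2': [-0.4, 0.3], 'B': [0.3, 0.7], 'Cc': [-0.4, 0.3], 'Dd': [-0.4, 0.8], 'P1': [-0.4, -0.5], 'P2': [-0.3, -0.1], 'P3': [1.0, 0.5], 'P4': [0.7, 0.1]}
{'A': [0.6, -0.2], 'Cc': [0.4, -0.0], 'L1': [0.5, -0.5], 'L2': [0.1, 0.2], 'D1': [0.9, -0.6], 'D2': [1.6, -1.0], 'P3': [1.2, 0.2], 'P4': [0.6, 0.7]}
{'pad': [-1.7, -0.6], 'L1': [-1.2, 0.5], 'L2': [-1.0, -1.3], 'D1': [-1.5, 1.6], 'D2': [-2.0, 1.1], 'A': [-1.2, 0.0], 'B': [-2.2, -0.3], 'Cc': [-0.0, -2.5], 'Dd': [-0.4, -1.0]}
{'pad': [-1.0, -0.2]}
[526.288, 5.552, 75.928, -0.166, 83.879, 56.204, -52.427, -77.467, 89.934, -88.694, 54.107, 29.09, 16.929, 48.791, 0.0]
[[ 0.9  0.2 -0.5]
 [-0.1  1.   0.1]
 [ 0.5  0.   0.9]]
pad [519.5 -93.6 139.2] mouth [501.6   9.7 119.2]
pred old fit {'D2': array([311. , 126.8]), 'D1': array([313.8, 169.1]), 'Cc': array([391.5, 105.9]), 'Dd': array([237. , 116.4])}
```

```bash
python3 st.py; python3 - <<'E'|tail -12
from fit import *
q=np.load('q.npy');R,o=frame(q);M=model(q[4:])
c=cam('wrist');np.save('w5.npy',np.array(c,dtype=object),allow_pickle=True);im=snap('wrist','w5.png')
g=cv2.cvtColor(im,cv2.COLOR_RGB2GRAY)
for k in('Cc','Dd','D2','D1'):
    u=proj(c,R@M[k]+o)[0];x,y=u.round().astype(int)
    x0,y0=max(x-18,0),max(y-20,0);w=g[y0:y+32,x0:x+19]
    th=np.percentile(w,50)+35
    n,_,st,ce=cv2.connectedComponentsWithStats((w>th).astype(np.uint8))
    print(k,u,th,[(np.round(ce[i]+[x0,y0],1).tolist(),st[i].tolist()) for i in range(1,n) if st[i][4]>8])
E
```

```text
8.8 [461.57  18.74 193.35] [ 0.84  0.43 -1.27  2.39  1.48  0.64 -0.18] [-0.12  0.28 -3.09] 45.56828232089317
rot left [ 0.05 -0.23 -0.17] in holder [  1.55   2.33 134.7 ] z [-0.49  0.08  0.87]
{'A': [0.6, -0.2], 'Cc': [0.4, -0.0], 'L1': [0.5, -0.5], 'L2': [0.1, 0.2], 'D1': [0.9, -0.6], 'D2': [1.6, -1.0], 'P3': [1.2, 0.2], 'P4': [0.6, 0.7]}
{'pad': [-1.7, -0.6], 'L1': [-1.2, 0.5], 'L2': [-1.0, -1.3], 'D1': [-1.5, 1.6], 'D2': [-2.0, 1.1], 'A': [-1.2, 0.0], 'B': [-2.2, -0.3], 'Cc': [-0.0, -2.5], 'Dd': [-0.4, -1.0]}
{'pad': [-1.0, -0.2]}
[526.288, 5.552, 75.928, -0.166, 83.879, 56.204, -52.427, -77.467, 89.934, -88.694, 54.107, 29.09, 16.929, 48.791, 0.0]
[[ 0.9  0.2 -0.5]
 [-0.1  1.   0.1]
 [ 0.5  0.   0.9]]
pad [519.5 -93.6 139.2] mouth [501.6   9.7 119.2]
Cc [404.5  87.3] 205.0 [([398.4, 103.7], [0, 23, 26, 29, 476])]
Dd [226.6  86.7] 139.0 [([227.4, 95.7], [12, 22, 13, 14, 147])]
D2 [314.9 105.1] 159.0 [([315.5, 122.5], [15, 24, 8, 28, 223])]
D1 [314.9 155. ] 160.0 [([315.9, 151.0], [15, 0, 8, 34, 230]), ([330.3, 166.3], [29, 21, 8, 24, 136])]
```

```bash
cat > ba.py <<'E'
import fit; from fit import *
from scipy.spatial.transform import Rotation as Ro
I=lambda x,y:(x,y)
W=[('w1',c1),('w2',c2),('w3',ld('w3.npy')),('w4',ld('w4.npy')),('w5',ld('w5.npy'))];W=dict(W)
OB=list(fit.O)
for n,d in[('w4',dict(D2=(312,130),D1=(314,180),Cc=(392,114),Dd=(238,124))),('w5',dict(D2=(315.5,109),D1=(315.5,168.5),Dd=(227.4,95.7)))]:
    OB.append((W[n],list(d),np.array(list(d.values()),float)))
cor=lambda k:np.array([(23,23),(23,-23),(-23,-23),(-23,23)])  # in (cellx, celly)
k2=np.array([(41.5,187.5),(91,190),(91,231),(43.5,227.5)])
k3=np.array([(218+x/4,144+y/4) for x,y in[(276,386),(273,133),(526,133),(522,386)]]) 
T4=W['w4'][2]
ee4=np.array([442.44,24.33,216.97]);R4=Ro.from_euler('xyz',[-3.141,.472,2.903]).as_matrix()
def bias(c,b,wrist):
    K,D,T=c;T=T.copy();B=Ro.from_rotvec(np.radians(b[3:])).as_matrix()
    T[:3,3]=T[:3,3]+T[:3,:3]@b[:3];T[:3,:3]=T[:3,:3]@B;return K,D,T
def res(p,show=False):
    q,cell,bw,bt,bs=p[:15],p[15:17],p[17:23],p[23:29],p[29:35]
    R,o=frame(q);M=model(q[4:]);r=[]
    for c,n,uv in OB:
        b=bt if c is t else bs if c is s else bw
        e=(proj(bias(c,b,1),[R@np.array(M[k])+o for k in n])-uv)
        if show: print(n,np.round(e,1).tolist())
        r.append(e.ravel()/1.2)
    yaw=1.8645; ex=np.array([-np.cos(yaw),-np.sin(yaw)]);ey=np.array([np.sin(yaw),-np.cos(yaw)])
    # cell centre = TCP at grasp + e*toolx
    e=cell[0]; ctr=np.array([435.3,311.0])+e*np.array([np.cos(yaw),np.sin(yaw)])
    X=lambda sx,sy:[*(ctr+sx*23*ex+sy*23*ey),105]
    P=np.array([X(a,b) for a in(1,-1) for b in(1,-1)])
    for c,uv in((W['w2'],k2),(W['w3'],k3)):
        pr=proj(bias(c,bw,1),P); d=np.linalg.norm(pr[:,None]-uv[None],axis=2); i=d.argmin(1)
        ee=pr-uv[i]
        if show: print('cell',i,np.round(ee,1).tolist())
        r.append(ee.ravel()/1.2)
    rib=[ee4+R4@np.array([e+a,0,-32.2]) for a in(18.3,-18.3)]
    er=proj(bias(W['w4'],bw,1),rib)-np.array([(319,330),(319,444)])
    if show: print('rib',np.round(er,1).tolist())
    r.append(er.ravel()/2)
    for b in(bw,bt,bs): r+= [b[:3]/1.5,b[3:]/.4]
    r.append([(q[13]-48.5)/1,cell[1]])
    return np.concatenate([np.ravel(x) for x in r])
p0=np.r_[np.load('q.npy'),0,0,np.zeros(18)]
S=least_squares(res,p0,loss='soft_l1');p=S.x
res(p,True);print('q',np.round(p[:15],2),'cell e',p[15],'\nbias',p[17:23],p[23:29],p[29:35])
q=p[:15];np.save('qb.npy',q)
cov=np.linalg.pinv(S.jac.T@S.jac);print('sd',np.sqrt(np.diag(cov))[:4],np.sqrt(cov[15,15]))
R,o=frame(q);M=model(q[4:]);print('pad',R@M['pad']+o)
E
python3 ba.py|tail -18
```

```text
[[ 0.9  0.2 -0.5]
 [-0.1  1.   0.1]
 [ 0.5  0.   0.9]]
pad [519.5 -93.6 139.2] mouth [501.6   9.7 119.2]
['pad', 'L1', 'L2', 'D1', 'D2', 'B', 'Cc', 'Dd', 'P1', 'P2', 'P3', 'P4'] [[-1.8, 0.4], [-0.5, -0.1], [-0.7, -0.1], [0.6, -1.4], [-1.1, 1.6], [0.3, 0.4], [-0.4, -0.4], [-0.0, 0.2], [-0.7, -0.6], [-0.4, -0.2], [0.9, 0.4], [0.6, -0.0]]
['A', 'Cc', 'L1', 'L2', 'D1', 'D2', 'P3', 'P4'] [[0.4, -0.1], [0.7, -0.3], [0.5, -0.1], [0.2, 0.6], [1.9, -1.3], [0.8, 0.1], [1.3, 0.3], [0.7, 0.8]]
['pad', 'L1', 'L2', 'D1', 'D2', 'A', 'B', 'Cc', 'Dd'] [[-0.1, -0.2], [0.0, 0.7], [0.2, -1.1], [-0.2, 1.2], [-1.0, 2.6], [-0.2, 0.2], [-0.8, -0.1], [1.0, -2.3], [1.0, -0.7]]
['pad'] [[-0.1, -0.2]]
['D2', 'D1', 'Cc', 'Dd'] [[-0.5, -0.0], [0.8, -0.3], [0.2, -0.9], [-0.0, -0.3]]
['D2', 'D1', 'Dd'] [[0.1, 0.7], [0.1, -0.5], [0.3, 0.2]]
cell [1 2 0 3] [[-5.3, -0.2], [-2.9, 0.6], [-1.0, -2.5], [0.9, -0.4]]
cell [3 0 2 1] [[0.3, 0.4], [-0.1, 0.4], [0.6, 1.9], [-0.9, 2.0]]
rib [[-0.3, 0.2], [-0.3, -3.9]]
q [526.5   6.   82.7  -0.2  84.   56.3 -50.  -79.6  89.9 -87.7  54.1  29.1
  16.9  48.5   3.2] cell e 1.1515334152784436 
bias [ 0.3  0.2 -5.6 -0.1 -0.1 -0. ] [-0.1 -0.   0.   0.1 -0.1 -0.1] [-0.1 -0.1 -0.   0.2 -0.1 -0. ]
sd [0.9 0.4 1.3 0. ] 0.7329415220472871
pad [519.9 -93.2 146. ]ba.py:45: RuntimeWarning: invalid value encountered in sqrt
  cov=np.linalg.pinv(S.jac.T@S.jac);print('sd',np.sqrt(np.diag(cov))[:4],np.sqrt(cov[15,15]))
```

The bundle fit puts the holder about 6 mm higher than the first fit, because the wrist camera has a depth bias. I'll correct the lateral offset above the mouth before going in.

Request:
servo_tool(targets=[[[0.24, -0.23, 0.16, 0, 0, 0, 0.3], [0.24, -0.23, 0.16, 0, 0, 0, 0.3], [0.24, -0.23, 0.16, 0, 0, 0, 0.3]]])

```text
t: 9.22
ee_pos: [464.2, 15.0, 195.5]
tool_rot: [-3.138, 0.522, 2.979]
force: [-0.1, 0.2, -3.6]
finger_gap: 46.1
finger_force: 25.0
```

```bash
sed -i "s/q.npy/qb.npy/" st.py; python3 st.py
```

```text
9.225 [464.18  14.99 195.46] [ 0.85  0.43 -1.27  2.39  1.48  0.63 -0.16] [-0.05  0.24 -3.6 ] 46.09954520341542
rot left [ 0.15 -0.11  0.02] in holder [  1.83  -1.31 129.11] z [-0.49  0.08  0.87]
```

Request:
servo_tool(targets=[[[-0.04, 0.14, -0.03, 0, 0, 0, 0.3], [0.16, 0.1, -0.39, 0, 0, 0, 0.3], [0.36, 0.07, -0.73, 0, 0, 0, 0.3], [0.56, 0.04, -1.07, 0, 0, 0, 0.3], [0.76, 0, -1.42, 0, 0, 0, 0.3], [0.76, 0, -1.42, 0, 0, 0, 0.3]]])

```text
t: 9.98
ee_pos: [470.0, 15.0, 179.2]
tool_rot: [-3.14, 0.517, 2.977]
force: [-2.3, 0.5, -7.5]
finger_gap: 46.5
finger_force: 25.0
```

```bash
python3 st.py
```

```text
9.975 [470.02  14.98 179.17] [ 0.8   0.49 -1.22  2.39  1.55  0.66 -0.22] [-2.34  0.49 -7.45] 46.54701343268081
rot left [ 0.   -0.39  0.05] in holder [ -1.32  -0.37 112.12] z [-0.49  0.08  0.87]
```

Request:
servo_tool(targets=[[[-0.2, 0.03, -0.12, 0, 0, 0, 0.3], [-0.2, 0.03, -0.12, 0, 0, 0, 0.3], [0, 0, -0.47, 0, 0, 0, 0.3], [0.2, -0.04, -0.81, 0, 0, 0, 0.3], [0.2, -0.04, -0.81, 0, 0, 0, 0.3]]])

```text
t: 10.6
ee_pos: [473.7, 14.4, 172.3]
tool_rot: [-3.14, 0.52, 2.977]
force: [-1.9, 0.1, -7.5]
finger_gap: 45.7
finger_force: 25.0
```

```bash
python3 st.py
```

```text
10.6 [473.71  14.36 172.27] [ 0.78  0.51 -1.2   2.39  1.6   0.68 -0.25] [-1.9   0.13 -7.5 ] 45.675767171456656
rot left [ 0.06 -0.21  0.07] in holder [ -1.53  -0.37 104.28] z [-0.49  0.08  0.87]
```

Request:
servo_tool(targets=[[[0.2, -0.03, -0.35, 0, 0, 0, 0.3], [0.4, -0.07, -0.69, 0, 0, 0, 0.3], [0.6, -0.1, -1.04, 0, 0, 0, 0.3], [0.8, -0.13, -1.39, 0, 0, 0, 0.3], [0.99, -0.17, -1.73, 0, 0, 0, 0.3], [0.99, -0.17, -1.73, 0, 0, 0, 0.3]]])

```text
t: 11.35
ee_pos: [483.6, 12.8, 155.0]
tool_rot: [-3.14, 0.52, 2.977]
force: [-3.1, 1.1, -8.2]
finger_gap: 45.7
finger_force: 25.0
```

```bash
python3 st.py
```

```text
11.35 [483.59  12.77 155.02] [ 0.74  0.58 -1.16  2.38  1.67  0.71 -0.3 ] [-3.11  1.1  -8.15] 45.67947932831869
rot left [ 0.05 -0.2   0.06] in holder [-1.49 -0.33 84.33] z [-0.49  0.08  0.87]
```

Request:
servo_tool(targets=[[[-0.1, 0.02, -0.06, 0, 0, 0, 0.3], [0, 0, -0.23, 0, 0, 0, 0.3], [0.1, -0.02, -0.41, 0, 0, 0, 0.3], [0.2, -0.03, -0.58, 0, 0, 0, 0.3], [0.2, -0.03, -0.58, 0, 0, 0, 0.3]]])

```text
t: 11.98
ee_pos: [486.1, 12.4, 149.7]
tool_rot: [-3.14, 0.522, 2.977]
force: [-1.0, -0.1, -4.3]
finger_gap: 45.9
finger_force: 25.0
```

```bash
python3 st.py
```

```text
11.975 [486.13  12.38 149.71] [ 0.73  0.6  -1.15  2.37  1.7   0.72 -0.32] [-1.01 -0.05 -4.28] 45.85745498860246
rot left [ 0.08 -0.13  0.07] in holder [-1.92 -0.3  78.45] z [-0.49  0.08  0.87]
```

Request:
servo_tool(targets=[[[0.05, -0.01, -0.09, 0, 0, 0, 0.3], [0.1, -0.02, -0.17, 0, 0, 0, 0.3], [0.13, -0.02, -0.23, 0, 0, 0, 0.3], [0.13, -0.02, -0.23, 0, 0, 0, 0.3]]])

```text
t: 12.48
ee_pos: [487.0, 12.2, 147.3]
tool_rot: [-3.14, 0.521, 2.978]
force: [-0.4, -0.7, -4.3]
finger_gap: 46.3
finger_force: 25.0
```

```bash
python3 st.py
```

```text
12.475 [486.97  12.25 147.27] [ 0.72  0.6  -1.15  2.37  1.71  0.73 -0.32] [-0.39 -0.67 -4.31] 46.25293064646165
rot left [ 0.07 -0.16  0.06] in holder [-2.41 -0.3  75.92] z [-0.49  0.08  0.87]
```

Request:
servo_tool(targets=[[[0.05, -0.01, -0.09, 0, 0, 0, 0.3], [0.1, -0.02, -0.17, 0, 0, 0, 0.3], [0.1, -0.02, -0.17, 0, 0, 0, 0.3]]])

```text
t: 12.85
ee_pos: [488.1, 12.1, 146.3]
tool_rot: [-3.138, 0.523, 2.979]
force: [-7.1, -2.7, 10.7]
finger_gap: 45.7
finger_force: 25.0
```

Request:
servo_tool(targets=[[[0.05, -0.01, -0.09, 0, 0, 0, 0.3], [0.1, -0.02, -0.17, 0, 0, 0, 0.3], [0.1, -0.02, -0.17, 0, 0, 0, 0.3]]])

```text
t: 13.22
ee_pos: [489.5, 11.8, 145.6]
tool_rot: [-3.136, 0.525, 2.98]
force: [-14.5, -3.2, 25.8]
finger_gap: 45.6
finger_force: 25.0
```

```bash
python3 st.py
```

```text
13.225 [489.5   11.77 145.58] [ 0.72  0.61 -1.14  2.37  1.72  0.73 -0.33] [-14.47  -3.2   25.79] 45.59805872474959
rot left [0.27 0.05 0.01] in holder [-1.02 -0.35 73.16] z [-0.49  0.08  0.87]
```

Contact at the seat depth: the force rose to about 30 N along the holder axis and travel stopped near the nominal 75 mm. I'll relieve the push and let go.

Request:
servo_tool(targets=[[[-0.1, 0.02, 0.17, 0, 0, 0, 0.3], [-0.1, 0.02, 0.17, 0, 0, 0, 0.3], [-0.1, 0.02, 0.17, 0, 0, 0, 0.8], [-0.1, 0.02, 0.17, 0, 0, 0, 0.8], [-0.1, 0.02, 0.17, 0, 0, 0, 0.8], [-0.1, 0.02, 0.17, 0, 0, 0, 0.8]]])

```text
t: 13.98
ee_pos: [488.0, 12.1, 145.6]
tool_rot: [-3.14, 0.521, 2.978]
force: [-0.5, -0.9, 0.0]
finger_gap: 70.2
finger_force: 0.0
```

```bash
python3 st.py
```

```text
13.975 [488.01  12.06 145.62] [ 0.72  0.61 -1.14  2.37  1.72  0.73 -0.32] [-0.55 -0.87  0.02] 70.17401824249525
rot left [ 0.07 -0.16  0.06] in holder [-2.32 -0.31 73.95] z [-0.49  0.08  0.87]
```

Request:
servo_tool(targets=[[[-0.3, 0.05, 0.52, 0, 0, 0, 0.8], [-0.8, 0.13, 1.4, 0, 0, 0, 0.8], [-1.5, 0.25, 2.6, 0, 0, 0, 0.8], [-2.2, 0.37, 3.9, 0, 0, 0, 0.8], [-3, 0.5, 5.2, 0, 0, 0, 0.8], [-3, 0.5, 6.5, 0, 0, 0, 0.8], [-3, 0.5, 8.5, 0, 0, 0, 0.8], [-3, 0.5, 8.5, 0, 0, 0, 0.8]]])

```text
t: 14.98
ee_pos: [458.6, 16.5, 232.0]
tool_rot: [-3.137, 0.525, 2.977]
force: [0.2, -0.1, -0.3]
finger_gap: 70.4
finger_force: 0.0
```

```bash
python3 st.py; python3 - <<'E'|tail -1
from fit import *
im=snap('wrist','w6.png');tt=snap('top','t6.png');ss=snap('scene','s6.png')
r=lambda i,x,y,w,h,W,H:cv2.resize(i[y:y+h,x:x+w],(W,H),interpolation=cv2.INTER_CUBIC)
cv2.imwrite('pics/v6.png',np.vstack([np.hstack([r(ss,280,150,120,120,400,400),r(tt,310,200,120,120,400,400)]),np.hstack([r(im,120,40,400,300,267,200),np.zeros((200,533,3),np.uint8)])])[:,:,::-1])
E
```

```text
14.975 [458.64  16.55 232.01] [ 0.91  0.24 -1.27  2.37  1.2   0.5   0.08] [ 0.19 -0.14 -0.31] 70.44627331543595
rot left [0.22 0.03 0.13] in holder [ 15.15  -0.68 163.63] z [-0.49  0.08  0.87]
pad [519.5 -93.6 139.2] mouth [501.6   9.7 119.2]
```

View pics/v6.png

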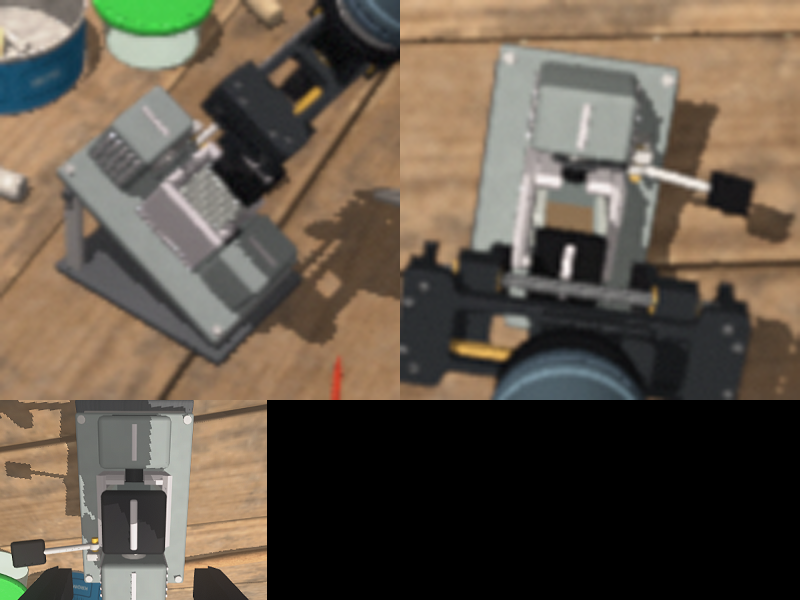

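The three crops show the standard seated (scene crop 195,205), with its rib along the light path toward lamp and detector, and the shutter still shut with the pad raised (wrist crop 28,553). Next I'll move over the pad with closed fingers, turned 90° about the holder axis so that the gripper body clears the standard.

Request:
servo_tool(targets=[[[0.1, -1, 0, -4, 0.7, 7, 0.5], [0.2, -2, 0, -8.4, 1.4, 14.8, 0], [0.3, -3, 0, -12.8, 2.2, 22.6, 0], [0.5, -4.2, 0, -17.2, 2.9, 30.4, 0], [0.6, -5.4, 0, -21.6, 3.7, 38.2, 0], [0.7, -6.5, 0, -26, 4.4, 46, 0], [0.8, -7.6, 0, -30.4, 5.1, 53.8, 0], [1, -8.6, 0, -34.8, 5.9, 61.6, 0], [1.1, -9.5, 0, -39.2, 6.6, 69.4, 0], [1.2, -10.3, 0.1, -44.4, 7.5, 77.9, 0], [1.2, -10.3, 0.1, -44.4, 7.5, 77.9, 0], [1.2, -10.3, 0.1, -44.4, 7.5, 77.9, 0]]])

```text
t: 16.62
ee_pos: [469.6, -85.4, 231.0]
tool_rot: [-2.618, -0.001, -1.74]
force: [-0.3, 0.3, -0.5]
finger_gap: 0.5
finger_force: 0.0
```

```bash
python3 - <<'E'|tail -3
exec(open('st.py').read().replace("Rt=np.c_[-R[:,0],R[:,1],-R[:,2]]","Rt=np.c_[-R[:,1],-R[:,0],-R[:,2]]"))
arm.read_camera('wrist')
c=cam('wrist');P=R@[40,-98.9,49.9]+o
print(P,proj(c,P),arm.spot_in('wrist','shutter_pad')[:2])
E
```

```text
16.625 [469.59 -85.37 231.03] [ 1.21  0.3  -1.27  2.34  1.15  0.39  1.98] [-0.29  0.34 -0.48] 0.4844488172745726
rot left [ 0.08 -0.02  0.28] in holder [ 38.43 -99.44 149.05] z [-0.49  0.08  0.87]
[519.94 -93.15 145.95] [[316.01 249.66]] [{'uv': [322.0, 245.2], 'score': 0.94}]
```

Request:
servo_tool(targets=[[[0.7, -0.1, -1.1, 0, 0, 0, 0], [1.4, -0.2, -2.3, 0, 0, 0, 0], [2.1, -0.35, -3.5, 0, 0, 0, 0], [2.8, -0.45, -4.6, 0, 0, 0, 0], [3.3, -0.55, -5.5, 0, 0, 0, 0], [3.7, -0.62, -6.2, 0, 0, 0, 0], [4.1, -0.7, -6.9, 0, 0, 0, 0], [4.5, -0.75, -7.6, 0, 0, 0, 0], [4.9, -0.82, -8.3, 0, 0, 0, 0], [5.3, -0.9, -9, 0, 0, 0, 0], [5.3, -0.9, -9, 0, 0, 0, 0]]])

```text
t: 18.1
ee_pos: [522.9, -94.6, 141.0]
tool_rot: [-2.618, -0.003, -1.737]
force: [0.1, 0.3, 1.1]
finger_gap: 0.5
finger_force: 0.0
```

```bash
python3 st.py
```

```text
18.1 [522.95 -94.64 141.  ] [ 0.9   0.6  -0.99  2.29  1.75  0.52  1.48] [0.12 0.28 1.11] 0.5384993647662211
rot left [ 44.5   -7.53 -77.82] in holder [ 40.31 -99.87  44.01] z [-0.49  0.08  0.87]
```

Request:
servo_tool(targets=[[[0.3, -0.05, -0.5, 0, 0, 0, 0], [0.6, -0.1, -1, 0, 0, 0, 0], [0.9, -0.15, -1.5, 0, 0, 0, 0], [1.04, -0.17, -1.82, 0, 0, 0, 0], [1.04, -0.17, -1.82, 0, 0, 0, 0]]])

```text
t: 18.73
ee_pos: [533.7, -96.5, 123.5]
tool_rot: [-2.616, -0.004, -1.737]
force: [-3.4, 1.6, 6.0]
finger_gap: 0.3
finger_force: 3.5
```

Request:
servo_tool(targets=[[[0.05, -0.01, -0.09, 0, 0, 0, 0], [0.1, -0.02, -0.17, 0, 0, 0, 0], [0.1, -0.02, -0.17, 0, 0, 0, 0]]])

```text
t: 19.1
ee_pos: [534.2, -96.4, 122.8]
tool_rot: [-2.615, -0.006, -1.736]
force: [-14.7, 0.9, 25.6]
finger_gap: 0.6
finger_force: 14.5
```

The hard stop is reached (about 29 N at the expected depth). Backing off.

Request:
servo_tool(targets=[[[-0.3, 0.05, 0.5, 0, 0, 0, 0], [-1, 0.2, 1.8, 0, 0, 0, 0], [-2, 0.3, 3.5, 0, 0, 0, 0], [-3, 0.5, 5.3, 0, 0, 0, 0], [-4, 0.7, 7, 0, 0, 0, 0], [-5, 0.8, 8.8, 0, 0, 0, 0], [-5.4, 0.9, 9.6, 0, 0, 0, 0], [-5.4, -3, 12, 0, 0, 0, 0], [-5.4, -7, 14, 0, 0, 0, 0], [-5.4, -10, 14, 0, 0, 0, 0], [-5.4, -10, 14, 0, 0, 0, 0]]])

```text
t: 20.48
ee_pos: [479.9, -201.4, 262.1]
tool_rot: [-2.616, -0.004, -1.745]
force: [0.6, 0.4, 0.0]
finger_gap: 0.3
finger_force: 0.0
```

```bash
python3 st.py; python3 - <<'E'|tail -1
from fit import *
tt=snap('top','t7.png');ss=snap('scene','s7.png')
r=lambda i,x,y,w,h,W,H:cv2.resize(i[y:y+h,x:x+w],(W,H),interpolation=cv2.INTER_CUBIC)
cv2.imwrite('pics/v7.png',np.vstack([np.hstack([r(ss,290,155,100,100,400,400),r(tt,310,200,120,120,400,400)]),np.hstack([cv2.resize(ss,(267,200)),cv2.resize(tt,(267,200)),np.zeros((200,266,3),np.uint8)])])[:,:,::-1])
E
```

```text
20.475 [ 479.86 -201.39  262.09] [ 1.47  0.33 -1.24  2.21  0.71  0.37  2.69] [0.61 0.43 0.01] 0.2949538887569667
rot left [ 44.53  -7.7  -77.35] in holder [  79.13 -212.22  161.42] z [-0.49  0.08  0.87]
pad [519.5 -93.6 139.2] mouth [501.6   9.7 119.2]
```

View pics/v7.png

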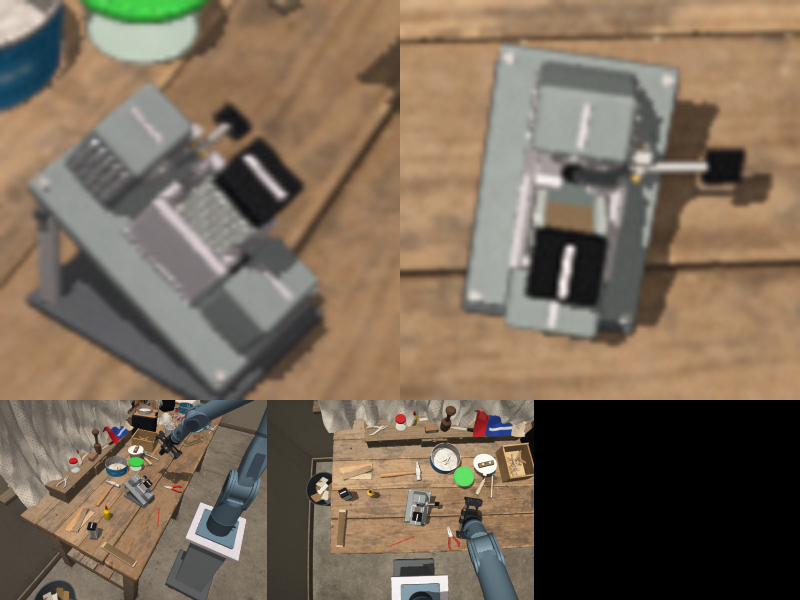

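The standard sits seated with its rib along the light path, and the pad is lowered (scene crop 233,122; top crop 724,166). The bystanders are unmoved. A quick numeric check of pad angle and seat depth comes next.

```bash
python3 - <<'E'|tail -8
from fit import *
q=np.load('qb.npy');R,o=frame(q)
for a in(.4,0,-.3,-.4):
    P=R@[40,-40-64*np.cos(a),25+64*np.sin(a)]+o; print(a,proj(s,P),proj(t,P),'seen scene 348.2,185.5 top 407.2,249.8')
for z in(105,112,120):
    P=R@[0,0,z]+o; print(z,proj(s,P),proj(t,P),'seen 354.5,200 / 360.4,280.1')
E
```

```text
pad [519.5 -93.6 139.2] mouth [501.6   9.7 119.2]
0.4 [[354.7 175.3]] [[407.8 256.2]] seen scene 348.2,185.5 top 407.2,249.8
0 [[351.5 178.5]] [[409.1 252.3]] seen scene 348.2,185.5 top 407.2,249.8
-0.3 [[347.9 182. ]] [[407.2 249. ]] seen scene 348.2,185.5 top 407.2,249.8
-0.4 [[346.5 183.4]] [[406.  247.9]] seen scene 348.2,185.5 top 407.2,249.8
105 [[353.1 196.3]] [[359.  277.5]] seen 354.5,200 / 360.4,280.1
112 [[354.3 195.1]] [[359.  278.9]] seen 354.5,200 / 360.4,280.1
120 [[355.8 193.7]] [[358.9 280.6]] seen 354.5,200 / 360.4,280.1
```

```bash
python3 -c "
from workcell import arm
print(arm.close_job())"
```

```text
the job is handed in; nothing more can be done
None
```

The glass standard is seated in the holder with its clear faces in the light path. After I let go of it, I pressed the shutter to its stop and handed the job in at about 20.6 s. The bystanders look unmoved in the last pictures.

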